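# Turn the stiff divider of the recipe binder

## Robot

A 6-joint arm with a two-finger parallel gripper is mounted at the origin on the work surface. World frame = base frame: x ahead of the robot, y to its left, z up, the work surface at z = 0. Lengths are in m, angles in degrees, forces in N, time in s.
With the tool pointing down it reaches from about 0.3 to 0.75 m from the base axis. Payload 8.5 kg.
Tool frame: the origin (TCP) lies midway between the tips of the shut fingers; the grasp point (between the pads) lies 19 mm behind it; y points along the fingers, z is the direction in which the jaws open and shut, and the axes are right-handed (so a half turn about y gives the same grasp; the last joint's range is limited). The gripper opens to 85 mm and grips with 20 to 120 N. Pads are 22 mm wide; open, the fingers measure 114 mm over their backs; the gripper's body (76 mm by 85 mm) begins 54 mm behind the grasp point. The pads swing forward as they close: fully open they stand 13 mm farther back than shut.
Start: joints at [62.894, 21.807, 74.336, -0, 83.858, -12.336], TCP at [0.14, 0.532, 0.231] pointing down, gripper open.
Joint ranges: [-178.18, 178.18], [-50.72, 133.34], [12.68, 142.11], [-81.47, 261.47], [9.98, 163.14], [-165.26, 165.26]. Speed limits (degrees/s): [136.94, 136.94, 180, 180, 180, 180].

## Interface

Orientations are given as a 3x3 rotation matrix whose columns are the frame's x, y, z axes.
In Python, from rig import status, imaging, job gives the robot as it stands. The module is installed in compiled form; this text tells all that it offers.
- The arm moves only by the tool jog_arm, never from a script. Its argument "rows" is a list of rows, each an object of numbers: "hand": the opening, from 0 (shut) to 1 (fully open); "dx", "dy", "dz": the shift along the tool's x, y, z in cm; "ax", "ay", "az": the turn, a rotation vector about the tool's x, y, z in degrees. In form: [{"hand": .., "dx": .., "dy": .., "dz": .., "ax": .., "ay": .., "az": ..}, ...]. A call has exactly 5 rows; each row shifts and turns the commanded pose from where the row before left it, along the tool's axes as they then stand; what a row does not reach is not made up. A row lasts 1/12 s, in which the tool goes at most 41.7 mm and 7.16 degrees, less where a joint would pass 70% of its speed; a pose out of reach is approached as far as the arm can. A call is refused whole if a number of a shift passes 4.17 or a number of a turn 7.16, either way. A call with a gripper value outside its range is refused whole. The fingers move at their own pace and stop on an object; "newtons" is the grip in N (left out, the last holds). Time passes only in rows, so rows that do not move let the fingers close, or fill a call up. It gives the time, the measured TCP pose, the force and the opening at its end, in the units of the state.
- status.observe(): the state, without advancing time (a new reading comes with each control period).
- imaging.get_image(name): name is "side" or "top" or "wrist"; returns the picture (400x640x3 uint8, red, green, blue); there is no depth.
- imaging.camera_model(name): a dict with "K" (3x3 intrinsics, pixels), "position" and "rotation" of the camera in the world; the wrist camera has in their place "tool_from_camera" (4x4, takes a point from camera to tool coordinates, whose origin is the TCP and whose axes are the tool frame's). Camera axes: x right, y down, z forward; pixel columns grow to the right and rows downward; lengths in m; the calibration is good to about 2 mm. The wrist camera is an equidistant fisheye: a pixel r from the principal point sees the ray r / f radians off the axis. A picture is of the moment at which its call begins: read the wrist's pose just before it. camera_model takes no time and is no camera call.
- job.close_job(): hands the job in, once; it reports no verdict.
The state is a dict: "time_s": time; "q": joint angles; "qvel": joint speeds; "joint_efforts": joint torques, N m; "position": TCP position; "tool_rot": TCP orientation; "ft_force": force on the tool from outside, world axes, zero at the start; "wrist_torque": the same for the moment, N m; "grip_width": finger opening in m.
Only numpy, scipy, OpenCV 4.12 (cv2) and the standard library are available. Lean on these libraries where they do the work, as an engineer would, in place of code of your own. Each camera call takes 0.05 s, during which the arm holds its last target.

## Task

Turn the stiff divider leaf of the open recipe binder over its spine, from where it stands partly open above the pages on the robot's left, until it lies flat on the pages on the robot's right. Push it over with the fingertips or the outside of the fingers only: do not pinch the leaf, and do not lift the binder or push it along the counter. Leave the tumbler, the spice jar and the little bowl where they stand.

Things in the scene. Friction and masses are not known exactly. Their poses are not given: they have to be found in the camera images.
- binder: open recipe binder lying loose on the counter, 1.1 to 1.6 kg: black covers 225 mm along the spine, 320 mm across; white page blocks each side, tops 20 mm above the counter, 12 to 147 mm from the spine. Origin on the counter under the middle of the spine; x along the spine, y to the left-hand pages (where the leaf starts), z up. Turned up to 0.45 rad from the robot's axes.
- leaf (a joint): hinge of the divider leaf; axis along the binder's x, 22.5 mm above the counter, over the binder's origin. 0 = flat on the left (+y) pages, 1.57 = upright, 3.14 = flat on the right (-y) pages, with stops there; starts at 0.25 to 0.75. Stiff: the leaf stays at any angle and does not fall; about 2 N at its outer edge moves it.
- leaf_tab (a point): middle of the outer edge of the leaf's tab, 180 mm from the hinge axis. The leaf is a stiff plywood board 5 mm thick (mid-plane through the hinge axis), 205 mm along the spine, reaching 165 mm from the axis, with a tab 70 mm wide mid-edge reaching 180 mm. y points outwards along the leaf, x along the spine, z out of the face that looks up at the start.
- leaf_upper: the half of the leaf's thickness (2.5 mm of board) whose face looks up at the start; 5 mm smaller all round than the other half. Origin on the hinge axis, axes as point leaf_tab
- leaf_under: the other half of the leaf's thickness (2.5 mm), whose face looks down at the start and up at the end; full size. Origin on the hinge axis, axes as point leaf_tab
- tumbler: drinking glass, 68 mm across, 95 mm tall, loose; origin at the centre of its underside. Bystander
- spice_jar: amber spice jar with black cap, 48 mm across, 85 mm tall, loose; origin at the centre of its underside. Bystander
- ramekin: little white bowl, 80 mm across, 45 mm tall, loose; origin at the centre of its underside. Bystander

How it is judged:
By the outcome, as a careful person would: the job done as asked, in the order asked, and still so for the second after the job is handed in, with the robot touching nothing.
It also fails if it takes over 40 s, if anything falls off the work surface, if the arm or the gripper's body presses on something with over 40 N, if the wrist force passes 120 N, or if a joint passes its speed limit or range.

## Working session

There is one attempt and no reset: what is moved stays moved. The work goes in short steps, Python scripts to look and compute and a tool call to move; the robot and the scene stay as the last step left them, time stands still between calls to the robot, and variables do not carry over. Pictures are saved under pics/ and viewed, and the job is handed in when it is done.

Besides the shell and the picture viewer there is one more tool, called as name(argument=value, ...) on one line, values as JSON. jog_arm: Moves the arm, as the interface text tells. Its arguments: {"type":"object","properties":{"rows":{"type":"array"},"newtons":{"type":"number"}},"required":["rows"]}

```bash
mkdir -p pics; python3 - <<'E'
from rig import status, imaging
import cv2,numpy as np
s=status.observe()
for k in s: print(k,np.round(s[k],3).tolist())
for n in ("side","top","wrist"):
    cv2.imwrite(f"pics/{n}0.png",imaging.get_image(n)[:,:,::-1])
    m=imaging.camera_model(n)
    for k in m: print(n,k,np.round(m[k],4).tolist())
E
```

```text
time_s 0.0
q [62.894, 21.841, 74.386, -0.0, 83.859, -12.335]
qvel [0.099, -0.078, -0.016, 0.009, -0.059, 0.052]
joint_efforts [0.0, -44.847, -23.128, -0.0, 0.005, 0.0]
position [0.14, 0.532, 0.231]
tool_rot [[0.967, -0.001, 0.255], [-0.255, -0.001, 0.967], [-0.0, -1.0, -0.001]]
ft_force [0.771, -0.123, -0.194]
wrist_torque [-0.009, -0.002, 0.013]
grip_width 0.086
side K [[383.4625, 0.0, 324.3168], [0.0, 383.4625, 201.8701], [0.0, 0.0, 1.0]]
side position [0.6169, -0.6175, 0.7801]
side rotation [[0.9998, -0.0096, 0.017], [-0.0183, -0.758, 0.652], [0.0066, -0.6522, -0.758]]
top K [[386.682, 0.0, 319.467], [0.0, 386.682, 202.0282], [0.0, 0.0, 1.0]]
top position [0.4506, 0.0089, 0.9305]
top rotation [[0.0064, -0.9854, 0.1703], [-1.0, -0.0062, 0.0019], [-0.0008, -0.1703, -0.9854]]
wrist K [[309.7069, 0.0, 318.7319], [0.0, 309.7069, 199.4616], [0.0, 0.0, 1.0]]
wrist tool_from_camera [[-0.0004, 0.9575, 0.2884, -0.0745], [-0.0003, -0.2884, 0.9575, -0.1428], [1.0, 0.0003, 0.0004, 0.0011], [0.0, 0.0, 0.0, 1.0]]
```

View pics/top0.png

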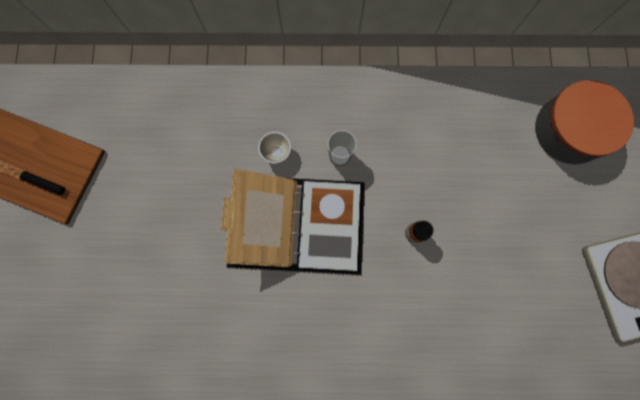

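View pics/side0.png

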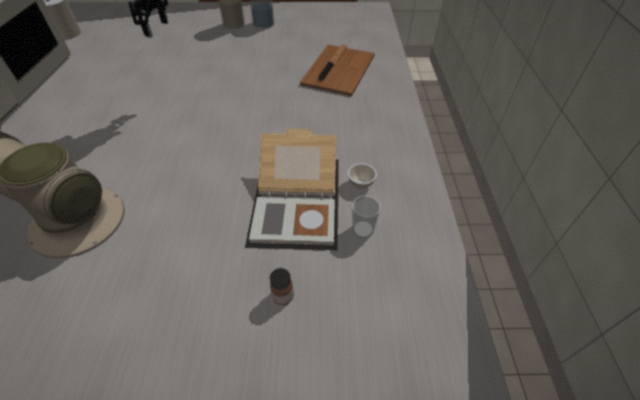

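View pics/wrist0.png

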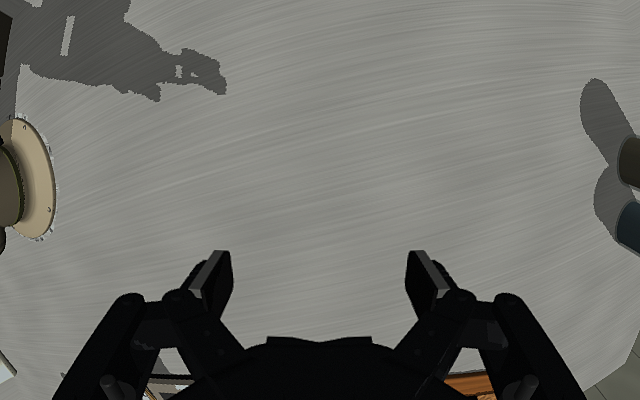

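```bash
python3 - <<'E'
import cv2
a=cv2.imread("pics/top0.png")[120:290,200:400]; b=cv2.imread("pics/side0.png")[115:315,230:400]
cv2.imwrite("pics/topc.png",cv2.resize(a,None,fx=4,fy=3.5,interpolation=2)[:,:800])
a4=cv2.resize(a,None,fx=4,fy=4)[:600] if 0 else cv2.resize(a[:150],None,fx=4,fy=4)
cv2.imwrite("pics/topc.png",a4)
cv2.imwrite("pics/sidec.png",cv2.resize(b[:150],None,fx=4,fy=4))
E
```

```text
(no output)
```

View pics/topc.png

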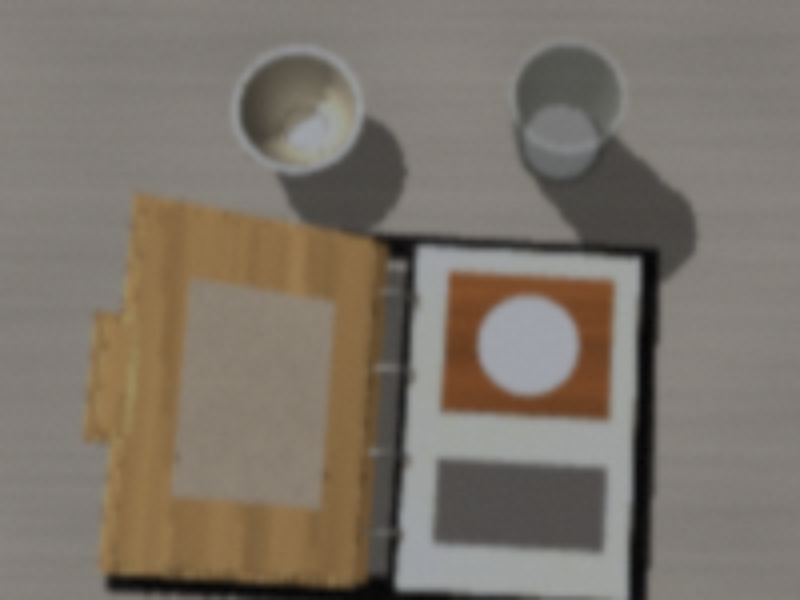

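View pics/sidec.png

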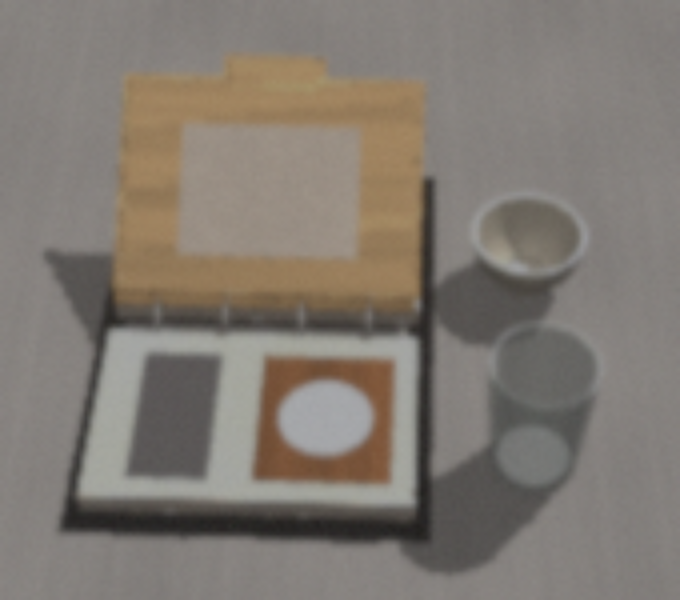

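```bash
cat > h.py <<'E'
import numpy as np,cv2
from rig import imaging
def ray(n,p):
    m=imaging.camera_model(n);K=np.array(m["K"]);R=np.array(m["rotation"])
    d=R@np.linalg.solve(K,[p[0],p[1],1.]);return np.array(m["position"]),d/np.linalg.norm(d)
def plane(n,p,z):
    o,d=ray(n,p);return o+d*(z-o[2])/d[2]
def tri(a,b):
    o1,d1=ray("top",a);o2,d2=ray("side",b)
    A=np.c_[d1,-d2];t=np.linalg.lstsq(A,o2-o1,rcond=None)[0]
    p,q=o1+d1*t[0],o2+d2*t[1];return (p+q)/2,np.linalg.norm(p-q)
E
python3 - <<'E'
from h import *
np.set_printoptions(precision=4,suppress=True)
for n,roi in (("top",(296,176,366,276)),("side",(245,190,345,250))):
    im=cv2.imread(f"pics/{n}0.png");x0,y0,x1,y1=roi
    s=im[y0:y1,x0:x1].astype(int)
    m=((s.min(2)>135)).astype(np.uint8)
    m=cv2.morphologyEx(m,cv2.MORPH_OPEN,np.ones((3,3)))
    nl,l,st,_=cv2.connectedComponentsWithStats(m);k=1+st[1:,4].argmax()
    c=np.argwhere(l==k)[:,::-1].astype(np.float32)+[x0,y0]
    w=np.array([plane(n,p,.02) for p in c])[:,:2].astype(np.float32)
    print(n,cv2.minAreaRect(w),cv2.boxPoints(cv2.minAreaRect(w)).tolist())
T=dict(of=((233.8,168.3),(336.3,135.8)),on=((225,263),(261.3,133.8)),tf=((223.8,198),(312,129.5)),tn=((221.3,230),(287,128.8)))
for k in T: print(k,*tri(*T[k]))
# cover right outer corners (z~0.003)
for p in ((364,181.5),(360.5,273)): print("cov",plane("top",p,.003))
for n,p,z in (("top",(274.3,147.3),.045),("top",(341.9,146),.095),("top",(421.5,231),.085),("side",(362.3,174),.045),("side",(366.3,206),.095),("side",(280.5,277),.085)): print(n,plane(n,p,z))
E
```

```text
top ((0.553851306438446, -0.013657569885253906), (0.13288742303848267, 0.2007816880941391), 87.2036361694336) [[0.4503384828567505, -0.07512445747852325], [0.6508810520172119, -0.08491986989974976], [0.6573641300201416, 0.04780931770801544], [0.4568215608596802, 0.05760473012924194]]Traceback (most recent call last):
  File "<stdin>", line 10, in <module>
  File "h.py", line 7, in plane
    o,d=ray(n,p);return o+d*(z-o[2])/d[2]
        ~~~^^^^^
  File "h.py", line 4, in ray
    m=imaging.camera_model(n);K=np.array(m["K"]);R=np.array(m["rotation"])
ValueError: time passes only in moves, steps and waits
```

```bash
cat > h.py <<'E'
import numpy as np,cv2,functools
from rig import imaging
cm=functools.lru_cache(None)(imaging.camera_model)
def ray(n,p):
    m=cm(n);K=np.array(m["K"]);R=np.array(m["rotation"])
    d=R@np.linalg.solve(K,[p[0],p[1],1.]);return np.array(m["position"]),d/np.linalg.norm(d)
def plane(n,p,z):
    o,d=ray(n,p);return o+d*(z-o[2])/d[2]
def tri(a,b):
    o1,d1=ray("top",a);o2,d2=ray("side",b)
    A=np.c_[d1,-d2];t=np.linalg.lstsq(A,o2-o1,rcond=None)[0]
    p,q=o1+d1*t[0],o2+d2*t[1];return (p+q)/2,np.linalg.norm(p-q)
E
python3 - <<'E'
from h import *
np.set_printoptions(precision=4,suppress=True)
for n,roi in (("top",(296,176,366,276)),("side",(245,190,345,250))):
    im=cv2.imread(f"pics/{n}0.png");x0,y0,x1,y1=roi
    s=im[y0:y1,x0:x1].astype(int)
    m=((s.min(2)>135)).astype(np.uint8)
    m=cv2.morphologyEx(m,cv2.MORPH_OPEN,np.ones((3,3)))
    nl,l,st,_=cv2.connectedComponentsWithStats(m);k=1+st[1:,4].argmax()
    c=np.argwhere(l==k)[:,::-1].astype(np.float32)+[x0,y0]
    w=np.array([plane(n,p,.02) for p in c])[:,:2].astype(np.float32)
    print(n,cv2.minAreaRect(w),np.round(cv2.boxPoints(cv2.minAreaRect(w)),4).tolist())
T=dict(of=((233.8,168.3),(336.3,135.8)),on=((225,263),(261.3,133.8)),tf=((223.8,198),(312,129.5)),tn=((221.3,230),(287,128.8)))
for k in T: print(k,*tri(*T[k]))
for p in ((364,181.5),(360.5,273)): print("cov",plane("top",p,.003))
for n,p,z in (("top",(274.3,147.3),.045),("top",(341.9,146),.095),("top",(421.5,231),.085),("side",(362.3,174),.045),("side",(366.3,206),.095),("side",(280.5,277),.085)): print(n,plane(n,p,z))
E
```

```text
top ((0.553851306438446, -0.013657569885253906), (0.13288742303848267, 0.2007816880941391), 87.2036361694336) [[0.450300008058548, -0.07509999722242355], [0.6509000062942505, -0.08489999920129776], [0.6574000120162964, 0.04780000075697899], [0.45680001378059387, 0.0575999990105629]]
side ((0.5541543960571289, -0.01616676151752472), (0.1321026086807251, 0.20213058590888977), 87.7282485961914) [[0.4505999982357025, -0.07819999754428864], [0.6524999737739563, -0.08619999885559082], [0.657800018787384, 0.04580000042915344], [0.45579999685287476, 0.05380000174045563]]
of [0.6682 0.1996 0.1053] 0.0018565352842950312
on [0.4629 0.209  0.1063] 0.0030926242617521573
tf [0.6011 0.2166 0.1136] 0.0038391279193479046
tn [0.5324 0.2182 0.1152] 0.004692311591134453
cov [ 0.6627 -0.0983  0.003 ]
cov [ 0.4415 -0.0872  0.003 ]
top [0.7352 0.1191 0.045 ]
top [ 0.7231 -0.0391  0.095 ]
top [ 0.5337 -0.2133  0.085 ]
side [0.7378 0.1128 0.045 ]
side [ 0.7302 -0.0422  0.095 ]
side [ 0.5392 -0.2211  0.085 ]
```

jog_arm(rows=[{"hand": 0,"ay": -6.1,"dy": -1},{"hand": 0,"ay": -6.1,"dy": -1},{"hand": 0,"dx": 2.5,"dz": -1,"dy": -1},{"hand": 0,"dx": 3,"dz": -1.5,"dy": -1},{"hand": 0,"dx": 3,"dz": -1.5,"dy": -1}], newtons=30)

```text
invalid input at $.rows[0]: expected keys hand, dx, dy, dz, ax, ay, az
```

jog_arm(rows=[{"hand": 0,"dx": 3,"dz": -1.5},{"hand": 0,"dx": 3,"dz": -1.5},{"hand": 0,"dx": 3,"dz": -1.5},{"hand": 0,"dx": 3,"dz": -1.5},{"hand": 0,"dx": 3,"dz": -1.5}])

```text
invalid input at $.rows[0]: expected keys hand, dx, dy, dz, ax, ay, az
```

jog_arm(rows=[{"hand": 0,"dx": 3,"dz": -1.5},{"hand": 0,"dx": 3,"dz": -1.5},{"hand": 0,"dx": 3,"dz": -1.5},{"hand": 0,"dx": 3,"dz": -1},{"hand": 0,"dx": 2.8,"dz": -1}])

```text
invalid input at $.rows[0]: expected keys hand, dx, dy, dz, ax, ay, az
```

```bash
cat > st.py <<'E'
from rig import status
import numpy as np
s=status.observe()
for k in ("time_s","q","position","tool_rot","ft_force","grip_width"): print(k,np.round(s[k],3).tolist())
E
python3 st.py
```

```text
time_s 0.15
q [62.895, 21.832, 74.37, -0.001, 83.856, -12.335]
position [0.14, 0.532, 0.231]
tool_rot [[0.967, -0.0, 0.255], [-0.255, -0.001, 0.967], [-0.0, -1.0, -0.001]]
ft_force [1.043, -0.649, 0.119]
grip_width 0.086
```

All seven keys are required.

jog_arm(rows=[{"hand": 0,"dx": 0,"dy": -1,"dz": 0,"ax": 0,"ay": -6.1,"az": 0},{"hand": 0,"dx": 0,"dy": -1,"dz": 0,"ax": 0,"ay": -6.1,"az": 0},{"hand": 0,"dx": 2.5,"dy": -1,"dz": -1,"ax": 0,"ay": 0,"az": 0},{"hand": 0,"dx": 3,"dy": -1,"dz": -1.5,"ax": 0,"ay": 0,"az": 0},{"hand": 0,"dx": 3,"dy": -1,"dz": -1.5,"ax": 0,"ay": 0,"az": 0}], newtons=30)

```text
time_s: 0.57
position: [0.2238, 0.4875, 0.2815]
tool_rot: [[0.999, -0.0, 0.043], [-0.043, -0.0, 0.999], [-0.0, -1.0, -0.0]]
ft_force: [0.1, 0.4, -0.4]
grip_width: 0.0255
```

jog_arm(rows=[{"hand": 0,"dx": 3,"dy": 0,"dz": -1.5,"ax": 0,"ay": 0,"az": 0},{"hand": 0,"dx": 3,"dy": 0,"dz": -1.5,"ax": 0,"ay": 0,"az": 0},{"hand": 0,"dx": 3,"dy": 0,"dz": -1.5,"ax": 0,"ay": 0,"az": 0},{"hand": 0,"dx": 3,"dy": 0,"dz": -1.5,"ax": 0,"ay": 0,"az": 0},{"hand": 0,"dx": 3,"dy": 0,"dz": -1.5,"ax": 0,"ay": 0,"az": 0}])

```text
time_s: 0.98
position: [0.371, 0.4053, 0.2812]
tool_rot: [[0.999, -0.0, 0.045], [-0.045, -0.0, 0.999], [-0.0, -1.0, -0.0]]
ft_force: [0.0, 0.5, -0.3]
grip_width: -0.0002
```

jog_arm(rows=[{"hand": 0,"dx": 3,"dy": 0,"dz": -1.5,"ax": 0,"ay": 0,"az": 0},{"hand": 0,"dx": 3,"dy": 0,"dz": -1.5,"ax": 0,"ay": 0,"az": 0},{"hand": 0,"dx": 3,"dy": 0,"dz": -1.5,"ax": 0,"ay": 0,"az": 0},{"hand": 0,"dx": 3,"dy": 0,"dz": -1.0,"ax": 0,"ay": 0,"az": 0},{"hand": 0,"dx": 2.8,"dy": 0,"dz": -1.0,"ax": 0,"ay": 0,"az": 0}])

```text
time_s: 1.4
position: [0.5162, 0.3336, 0.281]
tool_rot: [[0.999, -0.001, 0.046], [-0.046, -0.0, 0.999], [-0.001, -1.0, -0.0]]
ft_force: [0.4, 0.3, 0.1]
grip_width: 0.0
```

jog_arm(rows=[{"hand": 0,"dx": 0,"dy": 0,"dz": 0,"ax": -6,"ay": 0,"az": 0},{"hand": 0,"dx": 0,"dy": 0,"dz": 0,"ax": -6,"ay": 0,"az": 0},{"hand": 0,"dx": 0,"dy": 0,"dz": 0,"ax": -6,"ay": 0,"az": 0},{"hand": 0,"dx": 0,"dy": 0,"dz": 0,"ax": -6,"ay": 0,"az": 0},{"hand": 0,"dx": 0,"dy": 0,"dz": 0,"ax": -6,"ay": 0,"az": 0}])

```text
time_s: 1.82
position: [0.5148, 0.335, 0.2816]
tool_rot: [[0.999, -0.022, 0.039], [-0.045, -0.504, 0.863], [0.001, -0.864, -0.504]]
ft_force: [0.5, -0.3, -0.2]
grip_width: -0.0002
```

```bash
python3 st.py
```

```text
time_s 1.817
q [32.062, 37.374, 44.595, -26.977, 113.832, -62.935]
position [0.515, 0.335, 0.282]
tool_rot [[0.999, -0.022, 0.039], [-0.045, -0.504, 0.863], [0.001, -0.864, -0.504]]
ft_force [0.513, -0.268, -0.23]
grip_width -0.0
```

jog_arm(rows=[{"hand": 0,"dx": 0,"dy": 0,"dz": 0,"ax": -6,"ay": 0,"az": 0},{"hand": 0,"dx": 0,"dy": 0,"dz": 0,"ax": -6,"ay": 0,"az": 0},{"hand": 0,"dx": 0,"dy": 0,"dz": 0,"ax": -6,"ay": 0,"az": 0},{"hand": 0,"dx": 0,"dy": 0,"dz": 0,"ax": -6,"ay": 0,"az": 0},{"hand": 0,"dx": 0,"dy": 0,"dz": 0,"ax": -6,"ay": 0,"az": 0}])

```text
time_s: 2.23
position: [0.5146, 0.3354, 0.2811]
tool_rot: [[0.999, -0.039, 0.022], [-0.045, -0.868, 0.495], [-0.0, -0.496, -0.869]]
ft_force: [0.0, -0.4, -0.1]
grip_width: 0.0003
```

jog_arm(rows=[{"hand": 0,"dx": 0,"dy": 0,"dz": 0,"ax": -6,"ay": 0,"az": 0},{"hand": 0,"dx": 0,"dy": 0,"dz": 0,"ax": 0,"ay": 0,"az": 0},{"hand": 0,"dx": 0,"dy": 0,"dz": 0,"ax": 0,"ay": 0,"az": 0},{"hand": 0,"dx": 0,"dy": 0,"dz": 0,"ax": 0,"ay": 0,"az": 0},{"hand": 0,"dx": 0,"dy": 0,"dz": 0,"ax": 0,"ay": 0,"az": 0}])

```text
time_s: 2.65
position: [0.5149, 0.3344, 0.2827]
tool_rot: [[0.999, -0.041, 0.021], [-0.045, -0.911, 0.41], [0.002, -0.41, -0.912]]
ft_force: [0.7, 0.1, 0.6]
grip_width: 0.0
```

```bash
python3 st.py; python3 - <<'E'
from rig import imaging
import cv2
cv2.imwrite("pics/top1.png",imaging.get_image("top")[:,:,::-1]);cv2.imwrite("pics/side1.png",imaging.get_image("side")[:,:,::-1])
E
```

```text
time_s 2.65
q [38.556, 49.864, 37.697, -60.773, 128.059, -72.822]
position [0.515, 0.334, 0.283]
tool_rot [[0.999, -0.041, 0.021], [-0.045, -0.911, 0.41], [0.002, -0.41, -0.912]]
ft_force [0.715, 0.082, 0.642]
grip_width 0.0
```

View pics/top1.png

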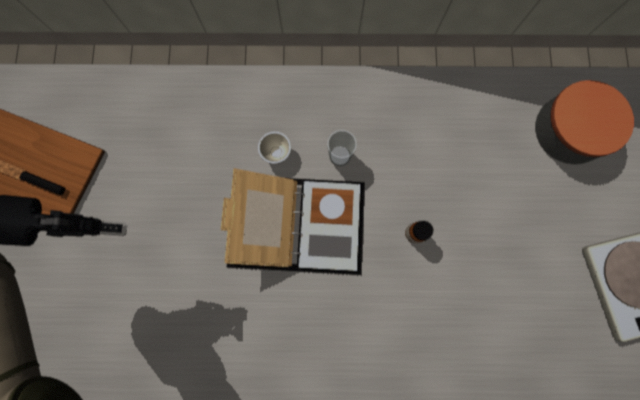

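View pics/side1.png

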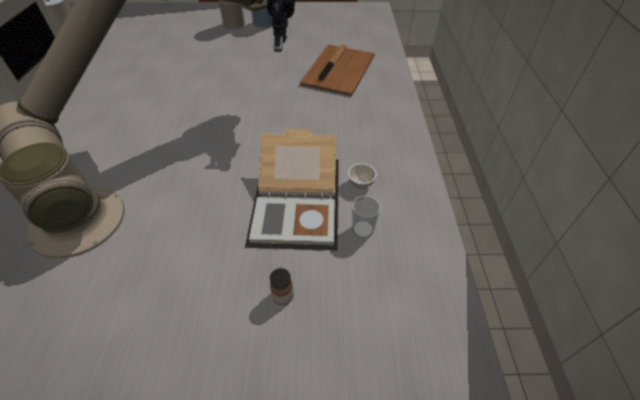

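jog_arm(rows=[{"hand": 0,"dx": 0,"dy": 1.4,"dz": 1.85,"ax": 0,"ay": 0,"az": 0},{"hand": 0,"dx": 0,"dy": 1.4,"dz": 1.85,"ax": 0,"ay": 0,"az": 0},{"hand": 0,"dx": 0,"dy": 1.4,"dz": 1.85,"ax": 0,"ay": 0,"az": 0},{"hand": 0,"dx": 0,"dy": 1.4,"dz": 1.85,"ax": 0,"ay": 0,"az": 0},{"hand": 0,"dx": 0,"dy": 1.4,"dz": 1.85,"ax": 0,"ay": 0,"az": 0}])

```text
time_s: 3.17
position: [0.5136, 0.3081, 0.1681]
tool_rot: [[0.999, -0.041, 0.02], [-0.046, -0.912, 0.408], [0.001, -0.409, -0.913]]
ft_force: [-0.8, 0.5, -0.1]
grip_width: -0.0001
```

jog_arm(rows=[{"hand": 0,"dx": 0,"dy": 1.4,"dz": 1.85,"ax": 0,"ay": 0,"az": 0},{"hand": 0,"dx": 0,"dy": 1.4,"dz": 1.85,"ax": 0,"ay": 0,"az": 0},{"hand": 0,"dx": 0,"dy": 1.4,"dz": 1.85,"ax": 0,"ay": 0,"az": 0},{"hand": 0,"dx": 0,"dy": 1.4,"dz": 1.85,"ax": 0,"ay": 0,"az": 0},{"hand": 0,"dx": 0,"dy": 1.4,"dz": 1.85,"ax": 0,"ay": 0,"az": 0}])

```text
time_s: 3.58
position: [0.5126, 0.2819, 0.0551]
tool_rot: [[0.999, -0.041, 0.02], [-0.046, -0.912, 0.408], [0.002, -0.409, -0.913]]
ft_force: [0.4, 0.8, -0.1]
grip_width: 0.0005
```

```bash
python3 st.py; python3 - <<'E'
from rig import imaging
import cv2
for n in("top","side","wrist"): cv2.imwrite(f"pics/{n}2.png",imaging.get_image(n)[:,:,::-1])
a=cv2.imread("pics/top2.png")[150:290,120:320];cv2.imwrite("pics/top2c.png",cv2.resize(a,None,fx=4,fy=4))
E
```

```text
time_s 3.583
q [35.444, 58.62, 58.036, -49.338, 108.61, -47.878]
position [0.513, 0.282, 0.055]
tool_rot [[0.999, -0.041, 0.02], [-0.046, -0.912, 0.408], [0.002, -0.409, -0.913]]
ft_force [0.44, 0.788, -0.078]
grip_width 0.001
```

View pics/top2c.png

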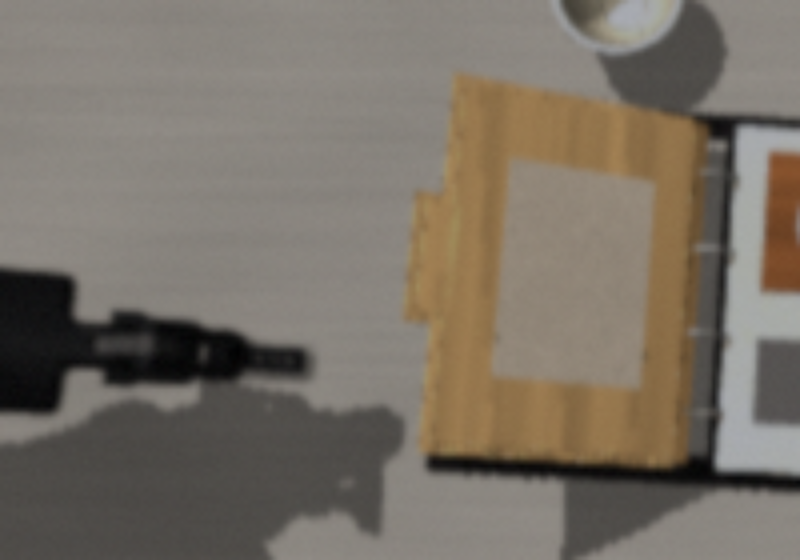

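View pics/wrist2.png

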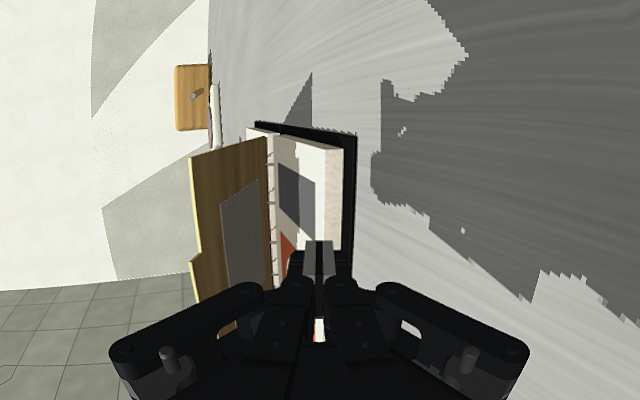

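jog_arm(rows=[{"hand": 0,"dx": 0.1,"dy": 1.4,"dz": -0.6,"ax": 0,"ay": 0,"az": 0},{"hand": 0,"dx": 0.1,"dy": 1.4,"dz": -0.6,"ax": 0,"ay": 0,"az": 0},{"hand": 0,"dx": 0.1,"dy": 1.4,"dz": -0.6,"ax": 0,"ay": 0,"az": 0},{"hand": 0,"dx": 0.1,"dy": 1.4,"dz": -0.6,"ax": 0,"ay": 0,"az": 0},{"hand": 0,"dx": 0.1,"dy": 1.4,"dz": -0.6,"ax": 0,"ay": 0,"az": 0}])

```text
time_s: 4.15
position: [0.5148, 0.2059, 0.0566]
tool_rot: [[0.999, -0.039, 0.022], [-0.045, -0.912, 0.408], [0.004, -0.409, -0.913]]
ft_force: [0.1, -1.3, 0.1]
grip_width: -0.0001
```

```bash
python3 st.py; python3 - <<'E'
from rig import imaging
import cv2
cv2.imwrite(f"pics/wrist3.png",imaging.get_image("wrist")[:,:,::-1])
E
```

```text
time_s 4.15
q [30.147, 54.706, 68.559, -51.495, 100.78, -45.567]
position [0.515, 0.206, 0.057]
tool_rot [[0.999, -0.039, 0.022], [-0.045, -0.912, 0.408], [0.004, -0.409, -0.913]]
ft_force [0.147, -1.255, 0.086]
grip_width -0.0
```

View pics/wrist3.png

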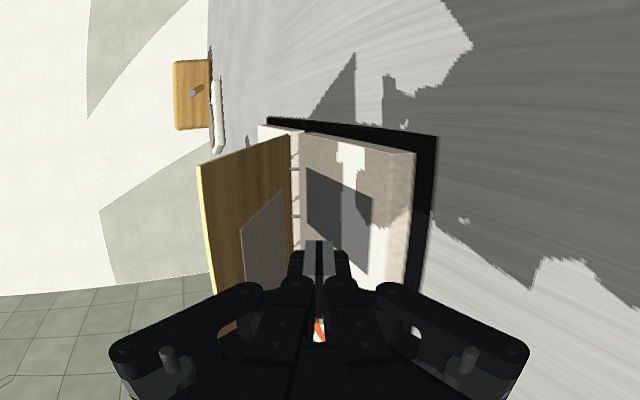

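jog_arm(rows=[{"hand": 0,"dx": 0,"dy": -0.14,"dz": -1,"ax": 0,"ay": 0,"az": 0},{"hand": 0,"dx": 0,"dy": -0.07,"dz": -1,"ax": 0,"ay": 0,"az": 0},{"hand": 0,"dx": 0,"dy": 0,"dz": -1,"ax": 0,"ay": 0,"az": 0},{"hand": 0,"dx": 0,"dy": 0.07,"dz": -1,"ax": 0,"ay": 0,"az": 0},{"hand": 0,"dx": 0,"dy": 0.14,"dz": -1,"ax": 0,"ay": 0,"az": 0}])

```text
time_s: 4.62
position: [0.5132, 0.1858, 0.1013]
tool_rot: [[0.999, -0.04, 0.019], [-0.044, -0.912, 0.407], [0.001, -0.408, -0.913]]
ft_force: [1.0, 0.6, -1.6]
grip_width: -0.0001
```

```bash
python3 st.py; python3 - <<'E'
from rig import imaging
import cv2
cv2.imwrite(f"pics/wrist4.png",imaging.get_image("wrist")[:,:,::-1])
E
```

```text
time_s 4.617
q [28.711, 50.159, 70.602, -52.817, 101.416, -48.503]
position [0.513, 0.186, 0.101]
tool_rot [[0.999, -0.04, 0.019], [-0.044, -0.912, 0.407], [0.001, -0.408, -0.913]]
ft_force [0.993, 0.602, -1.63]
grip_width -0.0
```

View pics/wrist4.png

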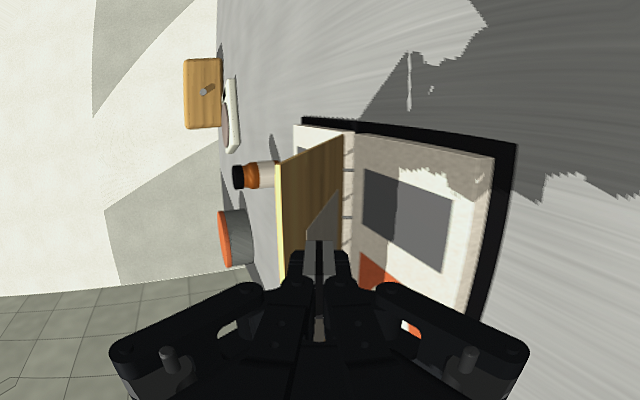

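jog_arm(rows=[{"hand": 0,"dx": 0,"dy": 0.21,"dz": -0.98,"ax": 0,"ay": 0,"az": 0},{"hand": 0,"dx": 0,"dy": 0.28,"dz": -0.96,"ax": 0,"ay": 0,"az": 0},{"hand": 0,"dx": 0,"dy": 0.34,"dz": -0.94,"ax": 0,"ay": 0,"az": 0},{"hand": 0,"dx": 0,"dy": 0.41,"dz": -0.91,"ax": 0,"ay": 0,"az": 0},{"hand": 0,"dx": 0,"dy": 0.47,"dz": -0.88,"ax": 0,"ay": 0,"az": 0}])

```text
time_s: 5.08
position: [0.5114, 0.1503, 0.1364]
tool_rot: [[0.999, -0.041, 0.018], [-0.045, -0.913, 0.406], [-0.0, -0.407, -0.914]]
ft_force: [0.2, -0.1, -2.0]
grip_width: 0.0001
```

jog_arm(rows=[{"hand": 0,"dx": 0,"dy": 0.53,"dz": -0.85,"ax": 0,"ay": 0,"az": 0},{"hand": 0,"dx": 0,"dy": 0.59,"dz": -0.81,"ax": 0,"ay": 0,"az": 0},{"hand": 0,"dx": 0,"dy": 0.64,"dz": -0.77,"ax": 0,"ay": 0,"az": 0},{"hand": 0,"dx": 0,"dy": 0.69,"dz": -0.72,"ax": 0,"ay": 0,"az": 0},{"hand": 0,"dx": 0,"dy": 0.74,"dz": -0.67,"ax": 0,"ay": 0,"az": 0}])

```text
time_s: 5.5
position: [0.5094, 0.1054, 0.158]
tool_rot: [[0.999, -0.041, 0.018], [-0.045, -0.913, 0.406], [0.0, -0.407, -0.914]]
ft_force: [-0.0, 1.2, -0.4]
grip_width: -0.0001
```

```bash
python3 st.py; python3 - <<'E'
from rig import imaging
import cv2
for n in("top","side","wrist"): cv2.imwrite(f"pics/{n}5.png",imaging.get_image(n)[:,:,::-1])
a=cv2.imread("pics/top5.png")[140:290,160:360];cv2.imwrite("pics/top5c.png",cv2.resize(a,None,fx=4,fy=4))
E
```

```text
time_s 5.5
q [22.313, 42.044, 78.321, -56.655, 97.244, -52.086]
position [0.509, 0.105, 0.158]
tool_rot [[0.999, -0.041, 0.018], [-0.045, -0.913, 0.406], [0.0, -0.407, -0.914]]
ft_force [-0.011, 1.152, -0.37]
grip_width -0.0
```

View pics/top5c.png

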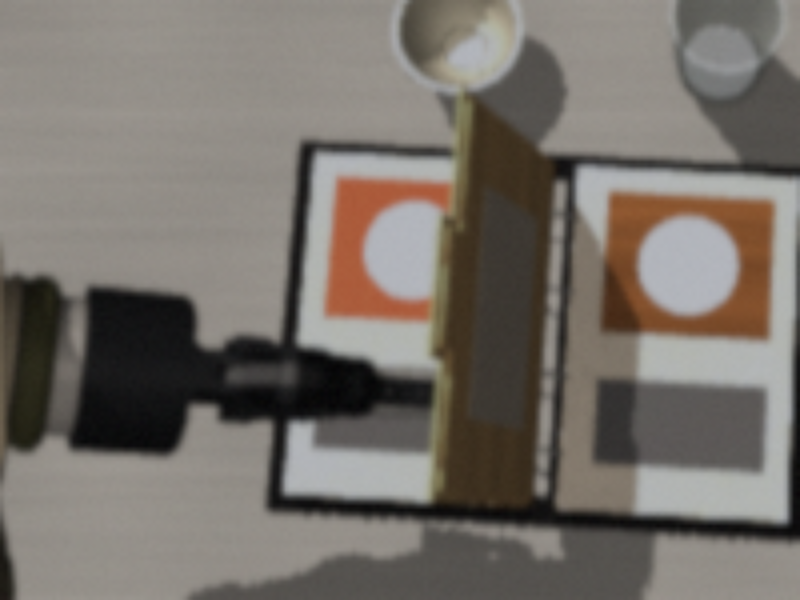

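View pics/wrist5.png

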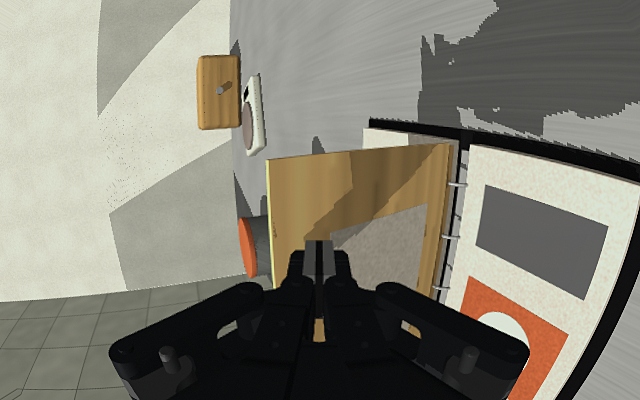

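jog_arm(rows=[{"hand": 0,"dx": 0.05,"dy": 0.79,"dz": -0.62,"ax": 0,"ay": 0,"az": 0},{"hand": 0,"dx": 0.05,"dy": 0.83,"dz": -0.56,"ax": 0,"ay": 0,"az": 0},{"hand": 0,"dx": 0.05,"dy": 0.87,"dz": -0.5,"ax": 0,"ay": 0,"az": 0},{"hand": 0,"dx": 0.05,"dy": 0.9,"dz": -0.44,"ax": 0,"ay": 0,"az": 0},{"hand": 0,"dx": 0.05,"dy": 0.93,"dz": -0.37,"ax": 0,"ay": 0,"az": 0}])

```text
time_s: 6.07
position: [0.5097, 0.0556, 0.1629]
tool_rot: [[0.999, -0.041, 0.018], [-0.045, -0.913, 0.406], [0.0, -0.407, -0.914]]
ft_force: [-1.0, 1.0, -0.1]
grip_width: -0.0001
```

jog_arm(rows=[{"hand": 0,"dx": 0.05,"dy": 0.95,"dz": -0.31,"ax": 4,"ay": 0,"az": 0},{"hand": 0,"dx": 0.05,"dy": 0.95,"dz": -0.31,"ax": 4,"ay": 0,"az": 0},{"hand": 0,"dx": 0.05,"dy": 0.95,"dz": -0.31,"ax": 4,"ay": 0,"az": 0},{"hand": 0,"dx": 0.05,"dy": 0.95,"dz": -0.31,"ax": 4,"ay": 0,"az": 0},{"hand": 0,"dx": 0.05,"dy": 0.95,"dz": -0.31,"ax": 4,"ay": 0,"az": 0}])

```text
time_s: 6.48
position: [0.51, 0.0074, 0.151]
tool_rot: [[0.999, -0.032, 0.032], [-0.045, -0.717, 0.696], [0.001, -0.697, -0.717]]
ft_force: [-1.0, 0.6, -0.8]
grip_width: 0.0
```

```bash
python3 st.py; python3 - <<'E'
from rig import imaging
import cv2
for n in("top","side","wrist"): cv2.imwrite(f"pics/{n}6.png",imaging.get_image(n)[:,:,::-1])
a=cv2.imread("pics/top6.png")[140:290,180:380];cv2.imwrite("pics/top6c.png",cv2.resize(a,None,fx=4,fy=4))
E
```

```text
time_s 6.483
q [8.045, 31.491, 86.962, -46.234, 77.503, -62.2]
position [0.51, 0.007, 0.151]
tool_rot [[0.999, -0.032, 0.032], [-0.045, -0.717, 0.696], [0.001, -0.697, -0.717]]
ft_force [-0.953, 0.599, -0.816]
grip_width 0.0
```

View pics/top6c.png

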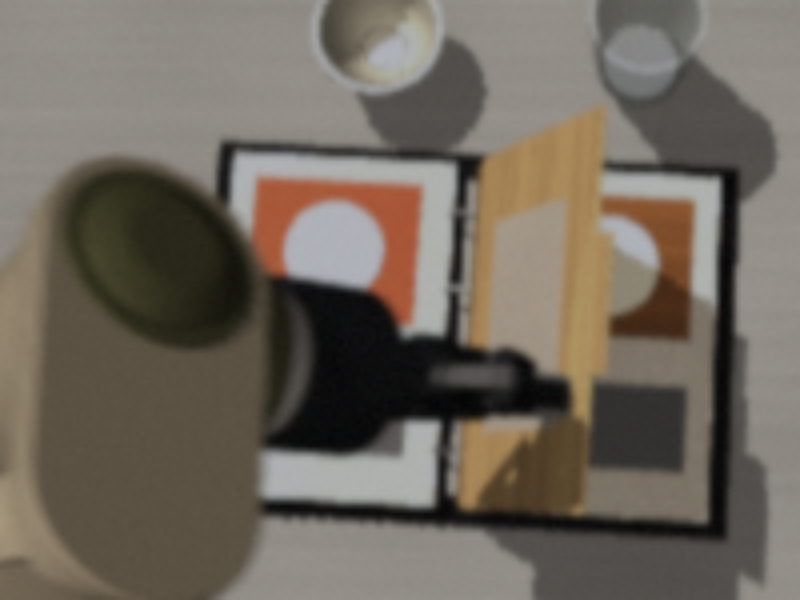

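View pics/wrist6.png

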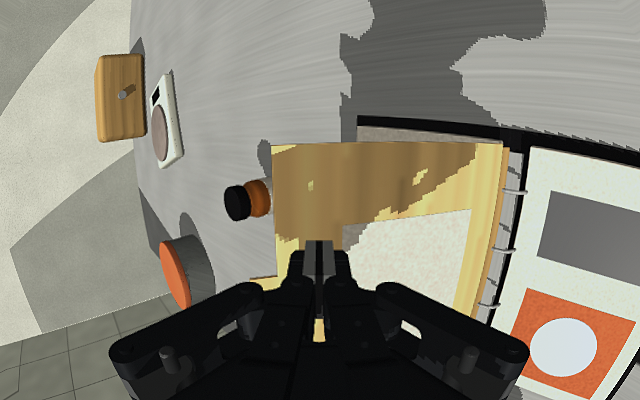

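jog_arm(rows=[{"hand": 0,"dx": 0.05,"dy": 0.95,"dz": -0.33,"ax": 4,"ay": 0,"az": 0},{"hand": 0,"dx": 0.05,"dy": 0.95,"dz": -0.33,"ax": 4,"ay": 0,"az": 0},{"hand": 0,"dx": 0.05,"dy": 0.95,"dz": -0.33,"ax": 4,"ay": 0,"az": 0},{"hand": 0,"dx": 0.05,"dy": 0.95,"dz": -0.33,"ax": 4,"ay": 0,"az": 0},{"hand": 0,"dx": 0.05,"dy": 0.95,"dz": -0.33,"ax": 4,"ay": 0,"az": 0}])

```text
time_s: 7.05
position: [0.5106, -0.0336, 0.1233]
tool_rot: [[0.999, -0.02, 0.039], [-0.044, -0.436, 0.899], [-0.001, -0.899, -0.437]]
ft_force: [1.0, 0.8, 0.3]
grip_width: -0.0001
```

jog_arm(rows=[{"hand": 0,"dx": 0,"dy": 0.96,"dz": -0.29,"ax": 0,"ay": 0,"az": 0},{"hand": 0,"dx": 0,"dy": 0.97,"dz": -0.22,"ax": 0,"ay": 0,"az": 0},{"hand": 0,"dx": 0,"dy": 0.99,"dz": -0.16,"ax": 0,"ay": 0,"az": 0},{"hand": 0,"dx": 0,"dy": 1,"dz": -0.09,"ax": 0,"ay": 0,"az": 0},{"hand": 0,"dx": 0,"dy": 1,"dz": -0.02,"ax": 0,"ay": 0,"az": 0}])

```text
time_s: 7.47
position: [0.5092, -0.0622, 0.0816]
tool_rot: [[0.999, -0.021, 0.039], [-0.044, -0.439, 0.898], [-0.001, -0.898, -0.439]]
ft_force: [-0.2, 0.7, -0.0]
grip_width: 0.0003
```

```bash
python3 st.py; python3 - <<'E'
from rig import imaging
import cv2
for n in("side","wrist"): cv2.imwrite(f"pics/{n}7.png",imaging.get_image(n)[:,:,::-1])
E
```

```text
time_s 7.467
q [-7.497, 30.19, 93.785, -31.137, 57.817, -77.71]
position [0.509, -0.062, 0.082]
tool_rot [[0.999, -0.021, 0.039], [-0.044, -0.439, 0.898], [-0.001, -0.898, -0.439]]
ft_force [-0.22, 0.727, -0.028]
grip_width 0.0
```

View pics/side7.png

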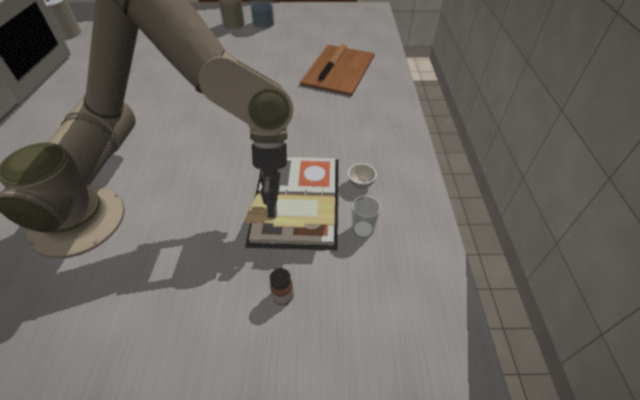

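View pics/wrist7.png

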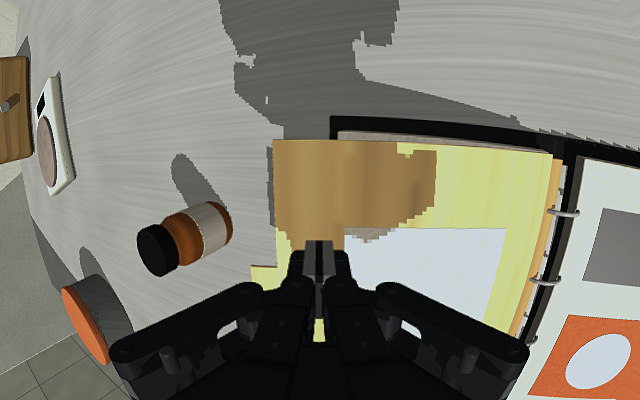

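jog_arm(rows=[{"hand": 0,"dx": 0,"dy": 1,"dz": 0.05,"ax": 0,"ay": 0,"az": 0},{"hand": 0,"dx": 0,"dy": 1,"dz": 0.12,"ax": 0,"ay": 0,"az": 0},{"hand": 0,"dx": 0,"dy": 1,"dz": 0.19,"ax": 0,"ay": 0,"az": 0},{"hand": 0,"dx": 0,"dy": 0.95,"dz": 0.26,"ax": 0,"ay": 0,"az": 0},{"hand": 0,"dx": 0,"dy": 0.5,"dz": 0.15,"ax": 0,"ay": 0,"az": 0}])

```text
time_s: 7.98
position: [0.5084, -0.0751, 0.038]
tool_rot: [[0.999, -0.021, 0.04], [-0.045, -0.438, 0.898], [-0.002, -0.899, -0.438]]
ft_force: [-1.0, 0.4, 0.3]
grip_width: -0.0002
```

```bash
python3 st.py
```

```text
time_s 7.983
q [-8.991, 34.074, 96.257, -33.648, 51.835, -74.764]
position [0.508, -0.075, 0.038]
tool_rot [[0.999, -0.021, 0.04], [-0.045, -0.438, 0.898], [-0.002, -0.899, -0.438]]
ft_force [-0.974, 0.355, 0.332]
grip_width -0.0
```

jog_arm(rows=[{"hand": 0,"dx": 0,"dy": 0.18,"dz": 0.09,"ax": 0,"ay": 0,"az": 0},{"hand": 0,"dx": 0,"dy": 0.18,"dz": 0.09,"ax": 0,"ay": 0,"az": 0},{"hand": 0,"dx": 0,"dy": 0.09,"dz": 0.04,"ax": 0,"ay": 0,"az": 0},{"hand": 0,"dx": 0,"dy": 0.09,"dz": 0.04,"ax": 0,"ay": 0,"az": 0},{"hand": 0,"dx": 0,"dy": 0,"dz": 0,"ax": 0,"ay": 0,"az": 0}])

```text
time_s: 8.4
position: [0.509, -0.0748, 0.0336]
tool_rot: [[0.999, -0.019, 0.04], [-0.045, -0.438, 0.898], [0.0, -0.899, -0.438]]
ft_force: [-0.0, -0.3, -0.3]
grip_width: -0.0
```

jog_arm(rows=[{"hand": 0,"dx": 0,"dy": 0.09,"dz": 0.04,"ax": 0,"ay": 0,"az": 0},{"hand": 0,"dx": 0,"dy": 0.09,"dz": 0.04,"ax": 0,"ay": 0,"az": 0},{"hand": 0,"dx": 0,"dy": 0.09,"dz": 0.04,"ax": 0,"ay": 0,"az": 0},{"hand": 0,"dx": 0,"dy": 0,"dz": 0,"ax": 0,"ay": 0,"az": 0},{"hand": 0,"dx": 0,"dy": 0,"dz": 0,"ax": 0,"ay": 0,"az": 0}])

```text
time_s: 8.82
position: [0.5089, -0.075, 0.0306]
tool_rot: [[0.999, -0.02, 0.04], [-0.045, -0.438, 0.898], [0.0, -0.899, -0.438]]
ft_force: [-0.3, -0.6, -0.4]
grip_width: -0.0004
```

```bash
python3 st.py; python3 - <<'E'
from rig import imaging
import cv2
for n in("side","wrist"): cv2.imwrite(f"pics/{n}8.png",imaging.get_image(n)[:,:,::-1])
E
```

```text
time_s 8.817
q [-8.972, 34.803, 96.561, -34.148, 50.9, -73.955]
position [0.509, -0.075, 0.031]
tool_rot [[0.999, -0.02, 0.04], [-0.045, -0.438, 0.898], [0.0, -0.899, -0.438]]
ft_force [-0.343, -0.552, -0.407]
grip_width -0.0
```

View pics/wrist8.png

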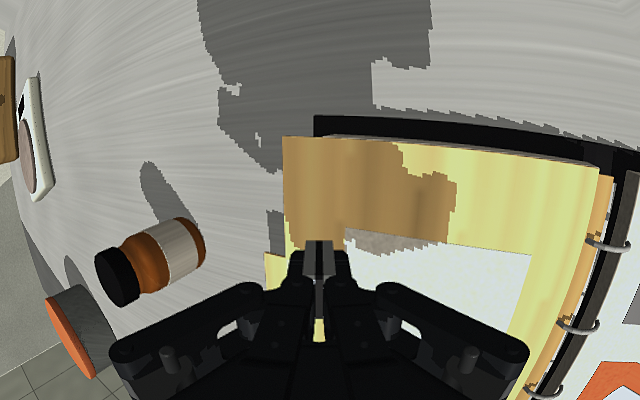

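jog_arm(rows=[{"hand": 0,"dx": 0,"dy": 0.09,"dz": 0.04,"ax": 0,"ay": 0,"az": 0},{"hand": 0,"dx": 0,"dy": 0.09,"dz": 0.04,"ax": 0,"ay": 0,"az": 0},{"hand": 0,"dx": 0,"dy": 0.09,"dz": 0.04,"ax": 0,"ay": 0,"az": 0},{"hand": 0,"dx": 0,"dy": 0,"dz": 0,"ax": 0,"ay": 0,"az": 0},{"hand": 0,"dx": 0,"dy": 0,"dz": 0,"ax": 0,"ay": 0,"az": 0}])

```text
time_s: 9.33
position: [0.5089, -0.0751, 0.0277]
tool_rot: [[0.999, -0.02, 0.04], [-0.045, -0.438, 0.898], [0.0, -0.899, -0.438]]
ft_force: [-1.0, 0.4, 2.4]
grip_width: -0.0001
```

jog_arm(rows=[{"hand": 0,"dx": 0,"dy": 0.09,"dz": 0.04,"ax": 0,"ay": 0,"az": 0},{"hand": 0,"dx": 0,"dy": 0.09,"dz": 0.04,"ax": 0,"ay": 0,"az": 0},{"hand": 0,"dx": 0,"dy": 0,"dz": 0,"ax": 0,"ay": 0,"az": 0},{"hand": 0,"dx": 0,"dy": 0,"dz": 0,"ax": 0,"ay": 0,"az": 0},{"hand": 0,"dx": 0,"dy": 0,"dz": 0,"ax": 0,"ay": 0,"az": 0}])

```text
time_s: 9.75
position: [0.5091, -0.0751, 0.027]
tool_rot: [[0.999, -0.018, 0.041], [-0.045, -0.439, 0.897], [0.001, -0.898, -0.439]]
ft_force: [-4.7, 4.6, 15.2]
grip_width: -0.0003
```

jog_arm(rows=[{"hand": 0,"dx": 0,"dy": -0.5,"dz": -0.25,"ax": 0,"ay": 0,"az": 0},{"hand": 0,"dx": 0,"dy": -1.5,"dz": -0.7,"ax": 0,"ay": 0,"az": 0},{"hand": 0,"dx": 0,"dy": -2.5,"dz": -1,"ax": 0,"ay": 0,"az": 0},{"hand": 0,"dx": 0,"dy": -3,"dz": 0,"ax": 0,"ay": 0,"az": 0},{"hand": 0,"dx": 0,"dy": -3,"dz": 0,"ax": 0,"ay": 0,"az": 0}])

```text
time_s: 10.17
position: [0.5098, -0.0466, 0.1295]
tool_rot: [[0.999, -0.021, 0.041], [-0.046, -0.437, 0.898], [-0.001, -0.899, -0.438]]
ft_force: [1.3, -0.1, -0.1]
grip_width: 0.0002
```

jog_arm(rows=[{"hand": 0,"dx": -2,"dy": -3,"dz": 1,"ax": 0,"ay": 0,"az": 0},{"hand": 0,"dx": -3,"dy": -2,"dz": 2,"ax": 0,"ay": 0,"az": 0},{"hand": 0,"dx": -3,"dy": -2,"dz": 2,"ax": 0,"ay": 0,"az": 0},{"hand": 0,"dx": -3,"dy": -2,"dz": 2,"ax": 0,"ay": 0,"az": 0},{"hand": 0,"dx": -2,"dy": -1,"dz": 1,"ax": 0,"ay": 0,"az": 0}])

```text
time_s: 10.58
position: [0.3832, 0.0766, 0.1842]
tool_rot: [[0.999, -0.019, 0.039], [-0.044, -0.437, 0.898], [0.0, -0.899, -0.438]]
ft_force: [-0.2, 0.4, 0.8]
grip_width: -0.0
```

jog_arm(rows=[{"hand": 0,"dx": 0,"dy": -2,"dz": 2,"ax": 0,"ay": 0,"az": 0},{"hand": 0,"dx": 0,"dy": -2,"dz": 2,"ax": 0,"ay": 0,"az": 0},{"hand": 0,"dx": 0,"dy": -2,"dz": 2,"ax": 0,"ay": 0,"az": 0},{"hand": 0,"dx": 0,"dy": 0,"dz": 0,"ax": 0,"ay": 0,"az": 0},{"hand": 0,"dx": 0,"dy": 0,"dz": 0,"ax": 0,"ay": 0,"az": 0}])

```text
time_s: 11.0
position: [0.3891, 0.1557, 0.211]
tool_rot: [[0.999, -0.018, 0.039], [-0.043, -0.438, 0.898], [0.0, -0.899, -0.438]]
ft_force: [0.2, -0.9, -0.1]
grip_width: 0.0001
```

```bash
python3 st.py; python3 - <<'E'
from rig import imaging
import cv2
for n in("side","top"): cv2.imwrite(f"pics/{n}9.png",imaging.get_image(n)[:,:,::-1])
a=cv2.imread("pics/top9.png")[140:290,200:400];cv2.imwrite("pics/top9c.png",cv2.resize(a,None,fx=4,fy=4))
b=cv2.imread("pics/side9.png")[140:290,230:400];cv2.imwrite("pics/side9c.png",cv2.resize(b,None,fx=4,fy=4))
E
```

```text
time_s 11.0
q [20.004, 16.967, 90.09, -24.035, 84.033, -62.655]
position [0.389, 0.156, 0.211]
tool_rot [[0.999, -0.018, 0.039], [-0.043, -0.438, 0.898], [0.0, -0.899, -0.438]]
ft_force [0.232, -0.894, -0.051]
grip_width 0.0
```

View pics/top9c.png

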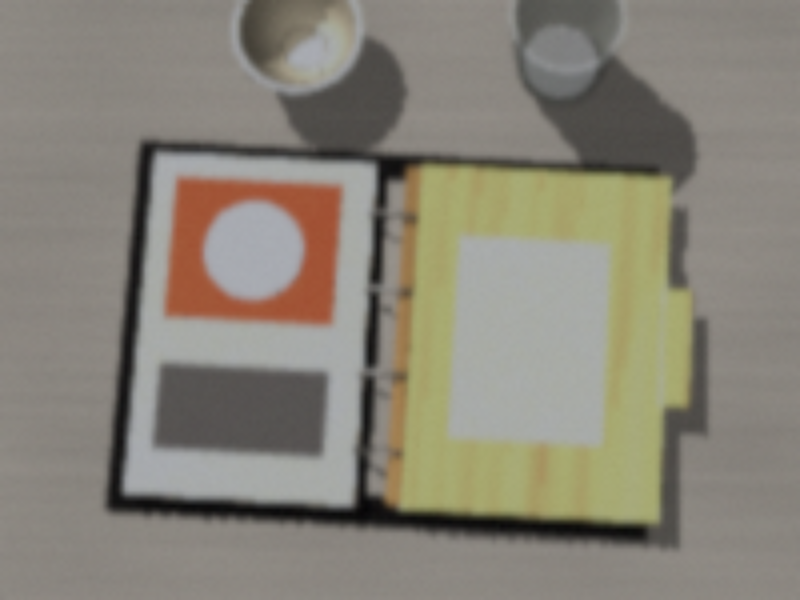

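View pics/side9c.png

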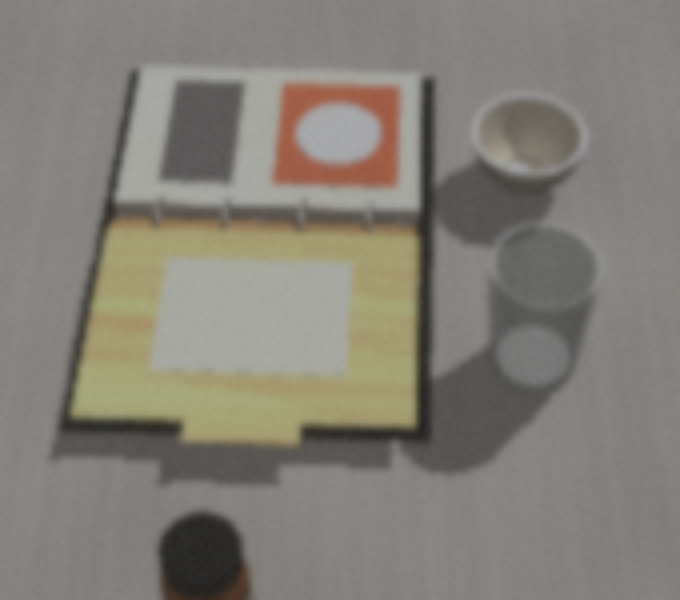

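```bash
python3 - <<'E'
from h import *
T=dict(of=((368,184.3),(334.5,247)),on=((365,270.8),(247.5,245)),tf=((373,212.5),(305,250.5)),tn=((372,242),(275.8,250.2)))
for k in T: print(k,*[np.round(v,4) for v in tri(*T[k])])
a=cv2.cvtColor(cv2.imread("pics/top0.png"),6);b=cv2.cvtColor(cv2.imread("pics/top9.png"),6)
for n,(x0,y0,x1,y1) in dict(ram=(255,128,295,168),tum=(324,128,360,168),jar=(405,215,440,248),covR=(355,178,368,278),covbot=(225,262,300,276)).items():
    p,r=cv2.phaseCorrelate(np.float32(a[y0:y1,x0:x1]),np.float32(b[y0:y1,x0:x1])); print(n,np.round(p,2),round(r,2))
E
```

```text
of [ 0.6538 -0.1056  0.0195] 0.0036
on [ 0.4475 -0.0959  0.0184] 0.0015
tf [ 0.5844 -0.1162  0.0222] 0.0027
tn [ 0.5152 -0.1128  0.0198] 0.0035
ram [-0.1   0.02] 1.0
tum [-0.04 -0.02] 0.98
jar [0.03 0.01] 1.03
covR [ 1.51 -0.27] 0.41
covbot [-0.11  0.01] 0.71
```

```bash
python3 -c "
from rig import job
print(job.close_job())"
```

```text
the job is handed in; nothing more can be done
None
```

I turned the leaf over its spine with the shut fingertips. I slid them under its free edge, followed the hinge arc, and pressed down at the end until the leaf met its stop (about 15 N). I then moved the arm clear and handed the job in at about 11 s.

**Leaf:** in the final pictures it lies on the right-hand pages. Its edge and tab measured 18–22 mm above the counter, against 22.5 mm for fully flat, which is within calibration error.

**Other items:** the tumbler, jar and bowl shifted by no more than 0.1 pixel (well under 1 mm) between the first and last top views.

**Binder:** the cover edge nearest the robot, on the left-hand side, shifted by the same small amount. The check on its right-hand cover edge disagreed, reading 1.5 pixels with a poor match. I put that down to the leaf now covering that area, and did not measure it another way.

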